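# Index the owl round in the carver's swivel jaw

## Task

Turn the boxwood owl round to the other position of its swivel jaw: pull up the brass T-knob of the index plunger and twist it counterclockwise (seen from above) so that it stays out by itself, let go of it, and swing the jaw by its upright wooden post round to the other stop. Then twist the knob back so that the pin drops fully home in the second notch, and leave the tin canister and the grey stone where they are.

Things in the scene. Friction and masses are not known exactly. Their poses are not given: they have to be found in the camera images.
- knob_grip (a point): Grip point at the centre of the brass T-knob on top of the plunger: a bar 40 mm long (its own y axis), 14 mm wide (its own x axis, the direction to pinch it) and 22 mm high (11 mm above and below this point), on a thin upright stem. Locked, this point is 102 mm above the table and the bar points at the swivel axis, 65 mm away. Below it the slotted steel collar ends 72 mm above the table. Nothing else in reach of fingers at this height except the wooden post.
- handle_grip (a point): Grip point of the upright round wooden post that swings the jaw, 16 mm in diameter, 100 mm above the table and 12 mm below the post's top, 75 mm from the swivel axis. The owl in the jaw beside it reaches only 76 mm above the table.
- pivot (a point): Point on the table on the vertical swivel axis of the fixture; the fixture is fixed to the table and its z axis is up. In this frame the plunger stands at x 0, y -65 mm; the post starts at x 38, y 65 mm and ends, swung counterclockwise seen from above, at x -38, y 65 mm.
- swivel (a joint): Angle of the swivel jaw in rad, counterclockwise from above: 0 at the first stop and notch (start), 1.047 (60 degrees) at the other stop and notch. It turns only with the plunger out, stays where it is left (about 1 N at the post moves it), and the round-ended pin finds the notch if the jaw is within about 3 degrees of the stop.
- plunger (a joint): Lift of the plunger and its knob in m: 0 fully home (locked), 0.024 at the top of its travel; a spring pulls it down with 4 to 8 N. Its cross pin comes clear of the slotted collar at a lift of 0.014; twisted there and let go, it rests on the collar at 0.014, held out. With the knob twisted back over the slot it springs down, home if a notch is below.
- knob (a joint): Twist of the knob in rad, counterclockwise from above: 0 in line with the slot, locked or able to drop (within about 0.15); it can turn only when lifted clear; from 0.5 up to its stop at 1.25 it rests safely held out; about 1.0 is ample.
- canister_center (a point): Centre, half-way up, of the small round tin screw-top canister, 43 mm in diameter and 36 mm high, standing loose on the table beside the fixture: not to be moved.
- stone_center (a point): Centre of the grey ceramic stone, 75 x 25 x 13 mm, lying loose on the table beside the fixture: not to be moved.
There are look-alikes about, which are no part of the job. Leave any purple or turquoise look-alike of the part that bears knob_grip alone.

How it is judged:
By the outcome, as a careful person would: the job done as asked, in the order asked, and still so for the second after the job is handed in, with the robot touching nothing.
It also fails if it takes over 54 s, if anything falls off the work surface, if the arm or the gripper's body presses on something with over 40 N, if the wrist force passes 120 N, or if a joint passes its speed limit or range.

## Robot

A 7-joint arm with a two-finger parallel gripper is mounted at the origin on the work surface. World frame = base frame: x ahead of the robot, y to its left, z up, the work surface at z = 0. Lengths are in mm, angles in rad, forces in N, time in s.
With the tool pointing down it reaches from about 400 to 875 mm from the base axis. Payload 4.4 kg.
Tool frame: the origin (TCP) lies at the very end of the fingers, on their centre line; the grasp point (between the pads) lies 19 mm behind it; z points along the fingers, y is the direction in which the jaws open and shut (so a half turn about z gives the same grasp; the last joint's range is limited). The gripper opens to 85 mm and grips with 20 to 120 N. Pads are 22 mm wide; open, the fingers measure 114 mm over their backs; the gripper's body (76 mm by 85 mm) begins 54 mm behind the grasp point. The pads swing forward as they close: fully open they stand 13 mm farther back than shut.
Start: joints at [-1.348, 0.628, 0.038, 1.517, -0.027, 0.996, -0.02], TCP at [185.097, 623.103, 231.313] pointing down, gripper open.
Joint ranges: [-3.06, 3.06], [-0.37, 2.12], [-1.25, 1.32], [0.18, 2.47], [-1.1, 4.24], [0.23, 1.98], [-2.94, 2.94]. Speed limits (rad/s): [2.57, 2.57, 3.14, 3.14, 3.14, 3.14, 3.14].

## Interface

Orientations are given as [roll, pitch, yaw] about the fixed x, y, z axes, in that order (R = Rz(yaw) Ry(pitch) Rx(roll)).
In Python, from cell import ctrl gives the robot as it stands. The module is installed in compiled form; this text tells all that it offers.
- The arm moves only by the shell command python3 -m jog 'ROWS'. ROWS is text: rows parted by semicolons, each of 7 numbers parted by spaces: the shift along the tool's x, y, z in mm, then the turn, a rotation vector about the tool's x, y, z in degrees, then the opening, from -1 (shut) to 1 (fully open). In form: x y z wx wy wz claw; .... A call has 1 to 8 rows; each row is the pose to reach, as a shift and turn from the pose commanded when the call began, along the tool's axes at that moment; what a row does not reach only later rows make up. A row lasts 1/8 s, in which the tool goes at most 62.5 mm and 10.7 degrees, less where a joint would pass 70% of its speed; a pose out of reach is approached as far as the arm can. A call with a gripper value outside its range is refused whole. The fingers move at their own pace and stop on an object; the grip force is fixed at half the most. Time passes only in rows, so rows that repeat a pose let the fingers close. It gives the time, the measured TCP pose, the force and the opening at its end, in the units of the state.
- ctrl.read_state(): the state, without advancing time (a new reading comes with each control period).
- ctrl.get_image(name): name is "side" or "top"; returns a dict with "image" (420x560x3 uint8, red, green, blue), "z_map" (420x560 float32, mm along the optical axis (not along the pixel's ray), 0 where there is no reading), "vertical_fov" (degrees; the focal length in pixels is half the picture's height over the tangent of half this angle, whatever the lens; pixels are square), "cx", "cy" (the principal point, pixels), "k1" (the pictures are not rectified: a ray, as slopes to the right and down, at radius r is drawn at 1 + k1 r^2 times it, then the intrinsics apply), "extrinsics" (4x4, takes a point from world to camera coordinates). Camera axes: x right, y down, z forward; pixel columns grow to the right and rows downward; lengths in mm; the calibration is good to about 2 mm. A picture is of the moment at which its call begins.
- ctrl.finish_job(): hands the job in, once; it reports no verdict.
The state is a dict: "clock": time; "qpos": joint angles; "qd": joint speeds; "tau": joint torques, N m; "eef_pos": TCP position; "tool_rot": TCP orientation; "force": force on the tool from outside, world axes, zero at the start; "torque": the same for the moment, N m; "width": finger opening in mm.
Only numpy, scipy, OpenCV 4.12 (cv2) and the standard library are available. Lean on these libraries where they do the work, as an engineer would, in place of code of your own. Each camera call takes 0.05 s, during which the arm holds its last target.

## Working session

There is one attempt and no reset: what is moved stays moved. The work goes in short steps, Python scripts to look and compute and a shell command to move; the robot and the scene stay as the last step left them, time stands still between calls to the robot, and variables do not carry over. Pictures are saved under pics/ and viewed, and the job is handed in when it is done.

```bash
mkdir -p pics; cat > h.py <<'E'
import numpy as np, cv2
from cell import ctrl
def grab(name):
    d=ctrl.get_image(name); np.savez('last_%s.npz'%name,**d); return d
def load(name):
    return dict(np.load('last_%s.npz'%name))
def save(img,fn): cv2.imwrite('pics/'+fn,cv2.cvtColor(img,cv2.COLOR_RGB2BGR))
def K(d):
    f=210/np.tan(np.radians(float(d['vertical_fov']))/2); return f,float(d['cx']),float(d['cy']),float(d['k1'])
def world(d):
    f,cx,cy,k1=K(d); v,u=np.mgrid[0:420,0:560].astype(float)
    xd=(u-cx)/f; yd=(v-cy)/f; rd=np.hypot(xd,yd); r=rd.copy()
    for _ in range(20): r=rd/(1+k1*r*r)
    s=np.where(rd>0,r/np.maximum(rd,1e-9),1); z=d['z_map'].astype(float)
    P=np.stack([xd*s*z,yd*s*z,z],-1); E=d['extrinsics']; 
    W=(P-E[:3,3])@E[:3,:3]; W[z==0]=np.nan; return W
def proj(d,p):
    f,cx,cy,k1=K(d);E=d['extrinsics'];c=E[:3,:3]@np.array(p,float)+E[:3,3]
    x,y=c[0]/c[2],c[1]/c[2];s=1+k1*(x*x+y*y);return cx+f*x*s,cy+f*y*s
E
python3 - <<'E'
from h import *
s=ctrl.read_state();print(s)
for n in('side','top'):
    d=grab(n);save(d['image'],n+'0.png');print(n,K(d),d['extrinsics'].round(3).tolist())
E
```

```text
{'clock': 0.0, 'qpos': array([-1.34777689,  0.62932858,  0.03842263,  1.51841101, -0.02699305,
        0.99629753, -0.01998472]), 'qd': array([ 0.00034376, -0.00060277,  0.00025193, -0.00102834,  0.00208943,
       -0.0010426 , -0.00025589]), 'tau': array([-5.57457024e-04, -5.63373113e+01,  1.22581277e+00, -1.93436712e+01,
        1.07952111e-02,  1.02680898e-02, -4.01196175e-06]), 'eef_pos': array([184.91343595, 622.46748497, 230.38636565]), 'tool_rot': array([-3.13966573e+00,  1.99211302e-05,  2.85280696e+00]), 'force': array([-0.35313301, -1.06975626,  0.09141003]), 'torque': array([-0.026076  ,  0.03575437,  0.00721453]), 'width': 85.39374046584022}
side (np.float64(411.4223513917311), 277.46331980687535, 206.00313167496313, -0.03538483853816212) [[0.798, -0.602, -0.019, -412.14], [-0.345, -0.431, -0.834, 312.47], [0.494, 0.673, -0.551, 567.328], [0.0, 0.0, 0.0, 1.0]]
top (np.float64(391.2551075423264), 284.97146223966774, 200.36019609999627, 0.026450370167648084) [[-0.107, -0.994, -0.003, 126.564], [-0.972, 0.105, -0.212, 582.093], [0.212, -0.02, -0.977, 652.431], [0.0, 0.0, 0.0, 1.0]]
```

View pics/side0.png

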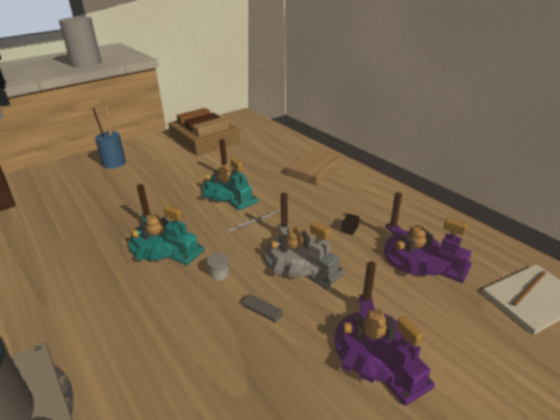

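View pics/top0.png

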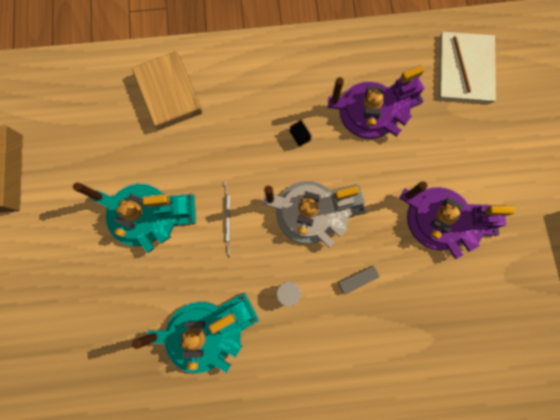

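The candidates in the top view are grey (308,212), turquoise (140,215) and (205,338), and purple (375,105) and (445,220). I choose the grey one: it has the canister at (288,294) and the stone at (358,279) beside it, and purple and turquoise are excluded. Its T-knob is at about (347,192) and its post at (269,194). Next I'll check a close crop.

```bash
python3 - <<'E'
from h import *
a=load('top');b=load('side')
A=cv2.resize(a['image'][160:260,240:390],None,fx=5,fy=5,interpolation=2)[:500,:750]
B=cv2.resize(b['image'][185:290,250:360],None,fx=5,fy=5,interpolation=2)
save(A,'topc.png');save(B,'sidec.png')
W=world(a)
def m(hsvlo,hsvhi,box,zr):
    h=cv2.cvtColor(a['image'],cv2.COLOR_RGB2HSV);k=cv2.inRange(h,hsvlo,hsvhi)>0
    bm=np.zeros_like(k);bm[box[1]:box[3],box[0]:box[2]]=1
    k&=bm&(W[...,2]>zr[0])&(W[...,2]<zr[1]); return k
k=m((10,120,120),(30,255,255),(325,180,365,205),(95,135))
P=W[k];print('knob',len(P),np.median(P,0),P.min(0),P.max(0))
v,u=np.nonzero(k);print(u.min(),u.max(),v.min(),v.max())
r=cv2.minAreaRect(P[:,:2].astype(np.float32));print(r)
zz=W[180:215,255:290,2];print('post top',np.nanmax(zz))
k2=np.zeros((420,560),bool);k2[180:215,255:290]=1;k2&=W[...,2]>85
P=W[k2];
for lo in range(85,125,5):
    q=P[(P[:,2]>=lo)&(P[:,2]<lo+5)];print(lo,len(q),q.mean(0) if len(q) else'', q.min(0) if len(q) else'',q.max(0) if len(q) else'')
for nm,(u,v) in dict(can=(288,294),stone=(358,279)).items(): print(nm,W[v,u])
E
```

```text
knob 180 [585.36957752 -42.78203318 112.97431566] [576.99362816 -63.06093734 110.28522633] [593.80149862 -23.41554766 116.35999036]
336 359 186 197
((585.7073974609375, -43.1795654296875), (14.069686889648438, 39.516441345214844), 7.414144992828369)
post top 114.27018278412194
85 4 [599.82071699  92.75171327  87.48833679] [597.26796686  85.54189127  86.38412486] [602.36448532  99.60666275  89.0603216 ]
90 6 [598.45981484  91.52472924  91.44933597] [596.87836022  85.29139327  90.14592944] [601.36083002  97.89447526  92.96688126]
95 6 [598.52894768  92.73978186  96.87619911] [597.23750058  87.16397218  95.05284162] [601.66568119  99.0985674   98.39087731]
100 6 [598.64353345  90.19404079 101.57596225] [596.81933137  85.020262   100.22060076] [601.17437048  97.46258232 104.76883205]
105 9 [599.46455498  91.84884678 108.01770802] [597.29662033  84.41359343 105.66064732] [604.78277674  98.57036117 109.82163686]
110 59 [604.31045421  91.83081633 112.07663718] [597.44546765  84.55804201 110.41926489] [612.00249751  98.30209283 114.27018278]
115 0   
120 0   
can [425.85513162  75.91904978  34.76225881]
stone [nan nan nan]
```

View pics/topc.png

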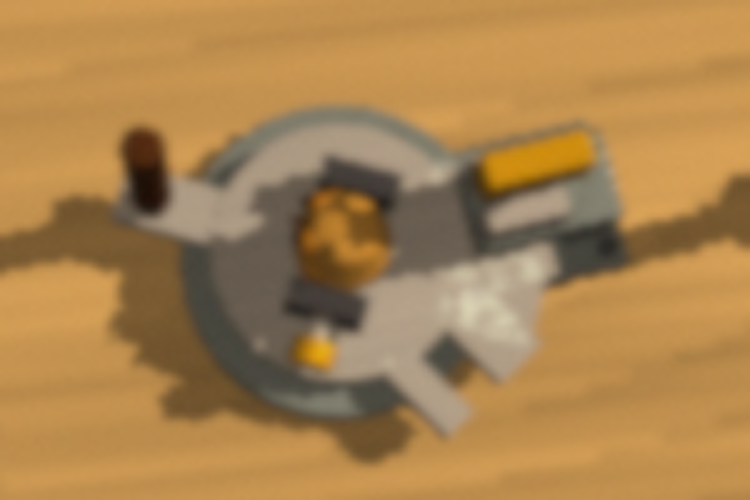

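View pics/sidec.png

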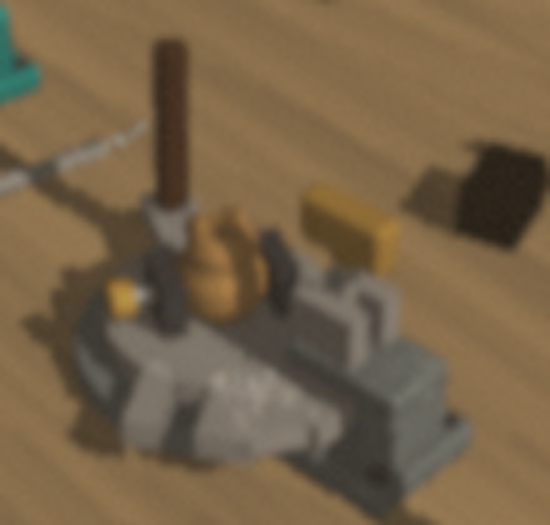

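The crop shows the grey fixture with its brass bar and its dark post. Depth gives the knob at (585.5,-43), yaw 7.4°, and the pivot at about (577,21.5). From that I predict the post at (606,91), and I measured (604.5,91.5), so they agree. I'll cross-check with the side camera and work out the first move.

```bash
cat >> h.py <<'E'
from scipy.spatial.transform import Rotation as R
def goal(x,y,z,yaw):
    s=ctrl.read_state(); r=R.from_euler('xyz',s['tool_rot']); t=R.from_euler('xyz',[np.pi,0,np.radians(yaw)])
    d=r.inv().apply(np.array([x,y,z])-s['eef_pos']); w=(r.inv()*t).as_rotvec(degrees=True)
    print('t',round(s['clock'],2),'pos',s['eef_pos'].round(1),'rot',np.degrees(s['tool_rot']).round(1),'q',s['qpos'].round(2),'F',s['force'].round(1),'w',round(s['width'],1))
    print('delta',d.round(1),w.round(1)); return d,w
E
python3 - <<'E'
from h import *
b=load('side');W=world(b);h=cv2.cvtColor(b['image'],cv2.COLOR_RGB2HSV)
k=np.zeros((420,560),bool);k[218:245,305:335]=1
k&=(W[...,2]>88)&(W[...,2]<120)&(h[...,1]>120)
P=W[k];print(len(P),P.min(0),P.max(0));t=P[P[:,2]>110];print(len(t),cv2.minAreaRect(t[:,:2].astype(np.float32)))
k=np.zeros((420,560),bool);k[185:235,275:295]=1;k&=(W[...,2]>70)&(W[...,2]<120)
P=W[k];print(len(P),P.mean(0),P.min(0),P.max(0))
goal(585.5,-43,160,97.4)
E
```

```text
251 [575.3027619  -63.95269373  88.49618449] [593.47375439 -22.94172604 114.64895213]
86 ((584.9481811523438, -42.38935089111328), (13.404483795166016, 39.66512680053711), 10.161845207214355)
139 [598.80724135  82.45897595  91.48002113] [567.45035776  20.3294282   70.03067865] [611.72281823  95.53033514 110.48615277]
t 0.1 pos [184.9 622.5 230.5] rot [-179.9    0.   163.5] q [-1.35  0.63  0.04  1.52 -0.03  1.   -0.02] F [ 0.7  0.3 -0.5] w 85.1
delta [-573.5 -523.8   71.4] [-0.1  0.1 66.1]
```

```bash
python3 -m jog '-15 -13 0 0 0 2 1; -50 -46 0 0 0 6 1; -95 -87 0 0 0 11 1; -140 -128 0 0 0 16 1; -185 -169 0 0 0 21 1; -230 -210 0 0 0 26 1; -275 -251 0 0 0 31 1; -315 -288 0 0 0 36 1'
python3 -c "
from h import *
goal(585.2,-42.7,160,98)"
```

```text
clock: 1.1
eef_pos: [405.8, 255.2, 231.3]
tool_rot: [-3.142, 0.0, 2.221]
force: [0.9, -0.1, 0.3]
width: 85.5
t 1.1 pos [405.8 255.2 231.3] rot [-180.     0.   127.2] q [-0.79  0.4   0.24  1.98 -0.13  0.78  0.17] F [ 0.9 -0.1  0.3] w 85.5
delta [-345.7  -37.5   71.3] [-0.   0.  29.2]
```

```bash
python3 -m jog '-40 -5 0 0 0 4 1; -85 -9 0 0 0 8 1; -130 -14 5 0 0 12 1; -180 -20 15 0 0 16 1; -230 -25 28 0 0 20 1; -280 -30 42 0 0 24 1; -325 -35 55 0 0 27.5 1; -345.7 -37.5 63 0 0 29.2 1'
python3 -c "
from h import *
goal(585.2,-42.7,86,98)
for n in('top','side'):
  d=grab(n);c=d['image'][130:270,220:420] if n=='top' else d['image'][130:300,220:420];save(cv2.resize(c,None,fx=3,fy=3),n+'1.png')"
```

```text
clock: 2.1
eef_pos: [585.8, -42.8, 167.4]
tool_rot: [-3.141, 0.001, 1.711]
force: [-0.7, 1.2, -0.4]
width: 85.3
t 2.1 pos [585.8 -42.8 167.4] rot [-1.799e+02  1.000e-01  9.800e+01] q [-0.19  0.64  0.34  1.77 -0.29  0.78  0.43] F [-0.7  1.2 -0.4] w 85.3
delta [ 0.2 -0.5 81.4] [-0.1  0.1  0. ]
```

View pics/side1.png

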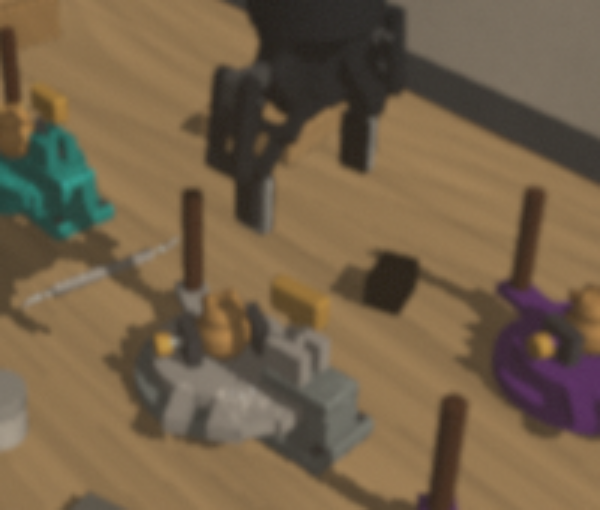

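View pics/top1.png

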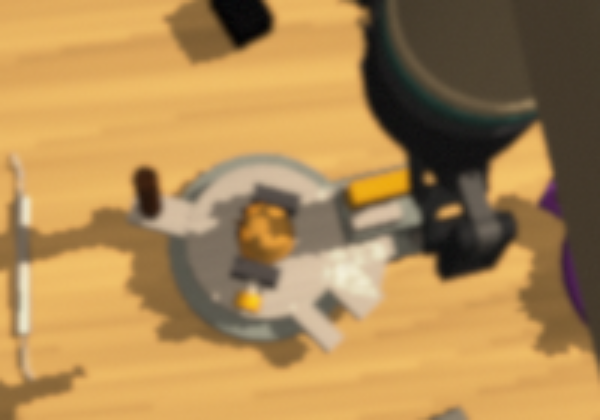

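```bash
python3 -c "
from h import *
for n,o in(('top',(220,130)),('side',(220,130))):
  d=load(n)
  for p in[(543.5,-49,180),(628,-37,180),(585,-42.7,113)]:
    q=np.array(proj(d,p));print(n,p,(q-o)*3)"
```

```text
top (543.5, -49, 180) [426.29767643 232.27687888]
top (628, -37, 180) [379.23346314  76.00483024]
top (585, -42.7, 113) [381.98342239 185.12316631]
side (543.5, -49, 180) [256.29156169 221.28743501]
side (628, -37, 180) [349.30048525 165.62108064]
side (585, -42.7, 113) [298.86471097 284.5099602 ]
```

The projected fingertips and knob match the pictures: side (256,221) and (349,166), knob (299,285). Now I descend and close.

```bash
python3 -m jog '0 -0.3 15 0 0 0 1; 0 -0.5 35 0 0 0 1; 0 -0.5 55 0 0 0 1; 0 -0.5 72 0 0 0 1; 0 -0.5 80 0 0 0 0.5; 0 -0.5 81.4 0 0 0 0; 0 -0.5 81.4 0 0 0 -0.5; 0 -0.5 81.4 0 0 0 -0.8'
python3 -c "
from h import *
goal(585.2,-42.7,86,98)
d=grab('side');c=d['image'][130:300,220:420];save(cv2.resize(c,None,fx=3,fy=3),'side2.png')"
```

```text
clock: 3.2
eef_pos: [585.4, -40.1, 87.6]
tool_rot: [3.14, 0.0, 1.715]
force: [-1.0, 0.1, 11.2]
width: 12.7
t 3.2 pos [585.4 -40.1  87.6] rot [179.9   0.   98.2] q [-0.16  0.75  0.29  1.83 -0.34  0.62  0.48] F [-1.   0.1 11.2] w 12.7
delta [-2.6 -0.6  1.6] [0.1 0.  0.2]
```

View pics/side2.png

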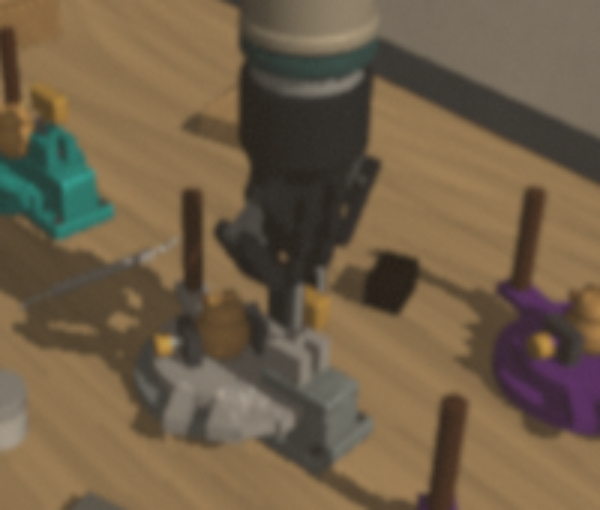

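```bash
python3 -m jog '0 0 0 0 0 0 -0.8; 0 0 0 0 0 0 -1'
python3 -c "
from h import *
goal(585.2,-42.7,86,98)"
```

```text
clock: 3.5
eef_pos: [585.4, -40.1, 87.6]
tool_rot: [3.14, 0.0, 1.715]
force: [0.2, 0.5, 4.9]
width: 12.8
t 3.5 pos [585.4 -40.1  87.6] rot [179.9   0.   98.2] q [-0.16  0.75  0.29  1.83 -0.34  0.62  0.48] F [0.2 0.5 4.9] w 12.8
delta [-2.5 -0.6  1.6] [0.1 0.  0.2]
```

```bash
python3 -m jog '0 0 -4 0 0 0 -1; 0 0 -9 0 0 0 -1; 0 0 -14 0 0 0 -1; 0 0 -18 0 0 0 -1; 0 0 -19 0 0 0 -1; 0 0 -19 0 0 0 -1'
python3 -c "
from h import *
goal(585.2,-42.7,86,98)
d=grab('side');c=d['image'][190:290,260:360];save(cv2.resize(c,None,fx=5,fy=5),'side3.png')"
```

```text
clock: 4.25
eef_pos: [585.1, -40.0, 105.9]
tool_rot: [3.141, 0.0, 1.715]
force: [3.2, 0.1, -7.0]
width: 13.2
t 4.25 pos [585.1 -40.  105.9] rot [180.    0.   98.3] q [-0.17  0.72  0.3   1.82 -0.33  0.65  0.47] F [ 3.2  0.1 -7. ] w 13.2
delta [-2.6 -0.3 19.9] [0.  0.  0.3]
```

View pics/side3.png

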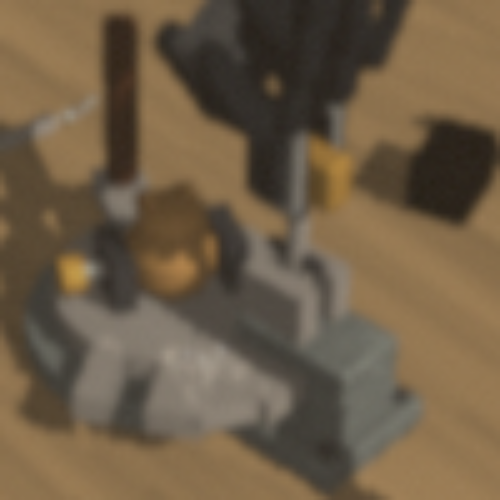

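```bash
python3 -m jog '0 -0.3 0 0 0 -6 -1; 0 -0.7 0 0 0 -15 -1; -0.1 -1.0 0 0 0 -23 -1; -0.2 -1.4 0 0 0 -31 -1; -0.4 -1.7 0 0 0 -40 -1; -0.7 -2.1 0 0 0 -49 -1; -1 -2.4 0 0 0 -58 -1; -1 -2.4 0 0 0 -60 -1'
python3 -c "
from h import *
goal(585.2,-42.7,86,98)"
```

```text
clock: 5.3
eef_pos: [582.9, -41.7, 105.8]
tool_rot: [3.141, 0.0, 2.762]
force: [4.0, -0.6, -6.8]
width: 13.0
t 5.3 pos [582.9 -41.7 105.8] rot [180.    0.  158.2] q [ 0.02  0.7   0.01  1.82 -0.01  0.63  1.22] F [ 4.  -0.6 -6.8] w 13.0
delta [-2.5 -0.1 19.8] [ 0.   0.  60.2]
```

```bash
python3 -m jog '0 0 2 0 0 0 -1; 0 0 4 0 0 0 -1; 0 0 4.2 0 0 0 -1; 0 0 4.2 0 0 0 -0.5; 0 0 4.2 0 0 0 0; 0 0 4.2 0 0 0 0'
python3 -c "
from h import *
goal(585.2,-42.7,86,98)"
```

```text
clock: 6.05
eef_pos: [582.3, -41.1, 101.9]
tool_rot: [-3.142, -0.001, 2.762]
force: [0.5, -0.1, -0.7]
width: 43.0
t 6.05 pos [582.3 -41.1 101.9] rot [-180.    -0.   158.3] q [ 0.02  0.7   0.01  1.82 -0.01  0.62  1.22] F [ 0.5 -0.1 -0.7] w 43.0
delta [-3.3 -0.4 15.9] [-0.  -0.  60.3]
```

Released. I raise the tool clear and look.

```bash
python3 -m jog '0 0 -15 0 0 0 0.3; 0 0 -35 0 0 0 0.6; 0 0 -55 0 0 0 0.6; 0 0 -65 0 0 0 0.6'
python3 -c "
from h import *
goal(605,91.2,84,98)
d=grab('side');c=d['image'][130:300,220:420];save(cv2.resize(c,None,fx=3,fy=3),'side4.png')
W=world(d);k=np.zeros((420,560),bool);k[200:250,300:345]=1
h=cv2.cvtColor(d['image'],cv2.COLOR_RGB2HSV);k&=(h[...,1]>120)&(W[...,2]>95)&(W[...,2]<135)
P=W[k];print(len(P),P.min(0),P.max(0));t=P[P[:,2]>P[:,2].max()-6];print(cv2.minAreaRect(t[:,:2].astype(np.float32)))
"
```

```text
clock: 6.55
eef_pos: [583.5, -41.4, 168.7]
tool_rot: [3.141, 0.002, 2.762]
force: [-0.1, -0.3, -0.9]
width: 68.3
t 6.55 pos [583.5 -41.4 168.7] rot [1.799e+02 1.000e-01 1.582e+02] q [ 0.02  0.61  0.01  1.77 -0.01  0.76  1.22] F [-0.1 -0.3 -0.9] w 68.3
delta [ 29.4 131.   84.8] [ 0.1  0.1 60.2]
275 [564.97897125 -55.72629387  98.98411572] [603.015638   -31.22896377 127.49920965]
((584.3161010742188, -42.57679748535156), (16.67231559753418, 38.436981201171875), 67.65576934814453)
```

View pics/side4.png

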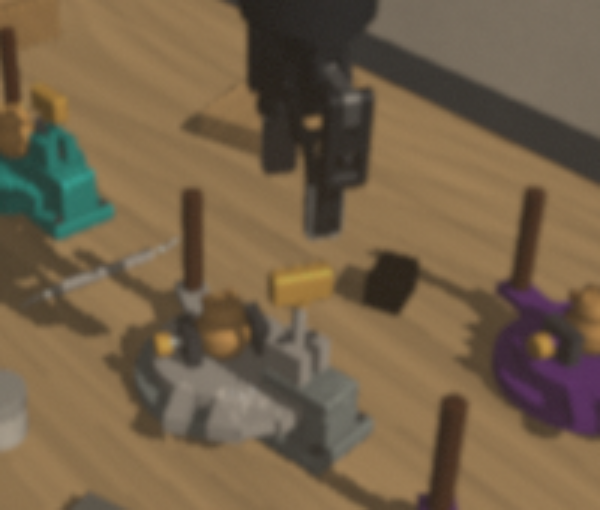

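```bash
python3 -m jog '3 14 0 0 0 10 1; 7 33 0 0 0 20 1; 12 55 0 0 0 30 1; 17 78 0 0 0 40 1; 22 98 0 0 0 50 1; 26 117 0 0 0 60 1; 29 129 0 0 0 70 1; 29.4 131 0 0 0 80 1'
python3 -m jog '0 0 10 0 0 10 1; 0 0 20 0 0 10 1'
python3 -c "
from h import *
goal(605,91.2,85,68)
d=grab('side');c=d['image'][130:300,220:420];save(cv2.resize(c,None,fx=3,fy=3),'side5.png')
d=grab('top');c=d['image'][130:270,220:420];save(cv2.resize(c,None,fx=3,fy=3),'top5.png')
"
```

```text
clock: 7.6
eef_pos: [603.6, 93.0, 166.2]
tool_rot: [-3.14, -0.0, 1.362]
force: [-0.8, 0.0, -1.0]
width: 85.7
clock: 7.85
eef_pos: [603.6, 91.5, 145.9]
tool_rot: [-3.141, 0.001, 1.194]
force: [0.0, -0.6, -0.4]
width: 85.2
t 7.85 pos [603.6  91.5 145.9] rot [-180.     0.    68.4] q [-0.47  0.72  0.46  1.72 -0.42  0.8  -0.19] F [ 0.  -0.6 -0.4] w 85.2
delta [ 0.3  1.4 60.9] [-0.   0.   0.4]
```

View pics/side5.png

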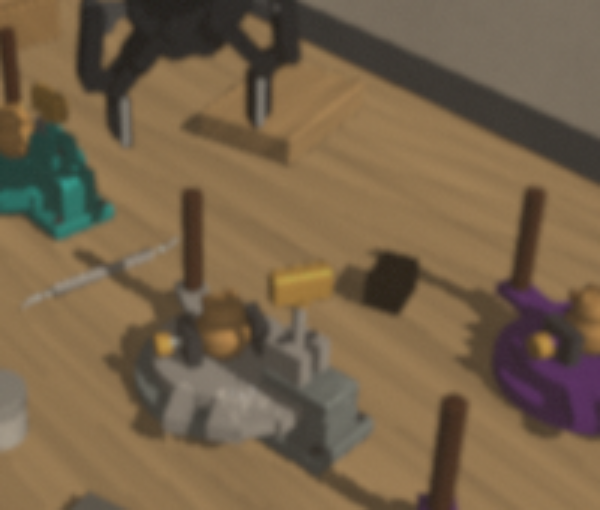

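View pics/top5.png

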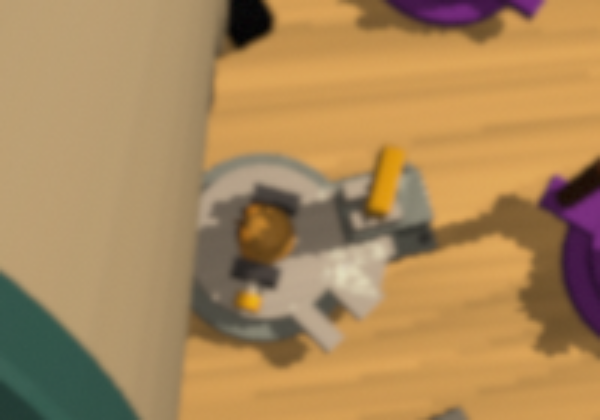

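```bash
python3 -m jog '0.3 1.4 15 0 0 0 1; 0.3 1.4 32 0 0 0 1; 0.3 1.4 48 0 0 0 1; 0.3 1.4 58 0 0 0 0.5; 0.3 1.4 61 0 0 0 0; 0.3 1.4 61 0 0 0 -0.5; 0.3 1.4 61 0 0 0 -0.7; 0.3 1.4 61 0 0 0 -0.7'
python3 -c "
from h import *
goal(605,91.2,85,68)
d=grab('side');c=d['image'][130:300,220:420];save(cv2.resize(c,None,fx=3,fy=3),'side6.png')
s=ctrl.read_state();r=R.from_euler('xyz',s['tool_rot'])
p=s['eef_pos'][:2]
for pv in [(577,21.5),(575.5,21.9)]:
  pv=np.array(pv);o=p-pv;print(np.hypot(*o),np.degrees(np.arctan2(o[1],o[0])))
  for a in (8,16,24,32,40,48,56,60):
    n=pv+R.from_euler('z',a,degrees=True).as_matrix()[:2,:2]@o
    print(a,r.inv().apply(np.r_[n-p,0]).round(1))
"
```

```text
clock: 8.95
eef_pos: [604.6, 91.4, 86.3]
tool_rot: [-3.14, -0.0, 1.191]
force: [-3.9, 1.5, 4.7]
width: 14.0
t 8.95 pos [604.6  91.4  86.3] rot [-179.9   -0.    68.3] q [-0.44  0.8   0.41  1.75 -0.47  0.69 -0.16] F [-3.9  1.5  4.7] w 14.0
delta [-0.1  0.4  1.3] [-0.1 -0.   0.3]
75.23157683793599 68.44776806572689
8 [ -0.8 -10.5   0. ]
16 [ -3.  -20.7   0. ]
24 [ -6.6 -30.6   0. ]
32 [-11.6 -39.8   0.1]
40 [-17.8 -48.3   0.1]
48 [-25.1 -55.8   0.1]
56 [-33.4 -62.3   0.1]
60 [-37.8 -65.    0.1]
75.4263326238806 67.27629478876176
8 [ -0.6 -10.5   0. ]
16 [ -2.6 -20.8   0. ]
24 [ -6.  -30.8   0. ]
32 [-10.8 -40.2   0.1]
40 [-16.8 -48.8   0.1]
48 [-24.  -56.5   0.1]
56 [-32.2 -63.1   0.1]
60 [-36.6 -66.    0.1]
```

View pics/side6.png

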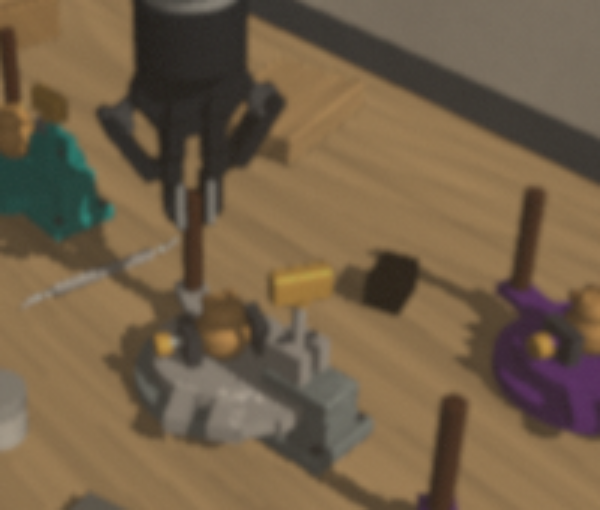

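```bash
python3 -m jog '-0.2 -5 0 0 0 -4 -0.7; -0.7 -10.5 0 0 0 -8 -0.7; -1.6 -15.6 0 0 0 -12 -0.7; -2.9 -20.8 0 0 0 -16 -0.7; -4.4 -25.8 0 0 0 -20 -0.7; -6.4 -30.7 0 0 0 -24 -0.7; -8.6 -35.4 0 0 0 -28 -0.7; -11.3 -40 0 0 0 -32 -0.7'
python3 -c "
from h import *
goal(605,91.2,85,68)
d=grab('side');c=d['image'][130:300,220:420];save(cv2.resize(c,None,fx=3,fy=3),'side7.png')
s=ctrl.read_state();r=R.from_euler('xyz',s['tool_rot'])
p=s['eef_pos'][:2];pv=np.array((576.2,21.7));o=p-pv;print(np.hypot(*o),np.degrees(np.arctan2(o[1],o[0])))
for a in (4,8,12,16,20,24,26,28,30,32):
    n=pv+R.from_euler('z',a,degrees=True).as_matrix()[:2,:2]@o
    print(a,r.inv().apply(np.r_[n-p,0]).round(1))
"
```

```text
clock: 10.0
eef_pos: [564.3, 95.9, 86.3]
tool_rot: [3.14, -0.001, 1.752]
force: [-2.3, 1.0, 2.4]
width: 13.8
t 10.0 pos [564.3  95.9  86.3] rot [179.9  -0.  100.4] q [-0.37  0.73  0.25  1.87 -0.3   0.58  0.25] F [-2.3  1.   2.4] w 13.8
delta [-11.9  39.2   1.4] [ 0.1 -0.1 32.4]
75.08172332037435 99.6522342904604
4 [-0.1 -5.2 -0. ]
8 [ -0.6 -10.5  -0. ]
12 [ -1.4 -15.6  -0. ]
16 [ -2.6 -20.7  -0. ]
20 [ -4.2 -25.7  -0. ]
24 [ -6.1 -30.6  -0. ]
26 [ -7.1 -33.   -0. ]
28 [ -8.3 -35.4  -0. ]
30 [ -9.5 -37.7  -0. ]
32 [-10.8 -39.9  -0. ]
```

View pics/side7.png

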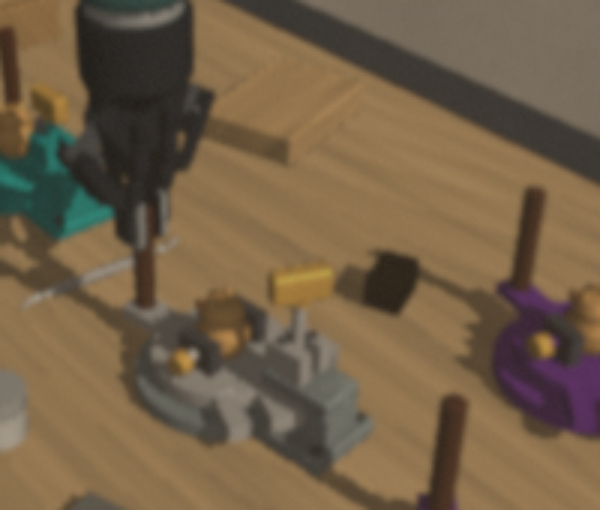

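```bash
python3 -m jog '-0.1 -5 0 0 0 -4 -0.7; -0.6 -10.5 0 0 0 -8 -0.7; -1.4 -15.6 0 0 0 -12 -0.7; -2.6 -20.7 0 0 0 -16 -0.7; -4.2 -25.7 0 0 0 -20 -0.7; -6 -30.5 0 0 0 -24 -0.7; -7.4 -33.6 0 0 0 -26.5 -0.7; -8.3 -35.4 0 0 0 -28 -0.7'
cat > s.py <<'E'
from h import *
goal(605,91.2,85,68)
s=ctrl.read_state();r=R.from_euler('xyz',s['tool_rot']);print('tool F',r.inv().apply(s['force']).round(1))
p=s['eef_pos'][:2];pv=np.array((576.2,21.7));o=p-pv;print(np.hypot(*o),np.degrees(np.arctan2(o[1],o[0])))
E
python3 s.py
```

```text
clock: 11.05
eef_pos: [530.8, 81.3, 86.3]
tool_rot: [3.141, -0.0, 2.238]
force: [-2.2, 1.4, 6.4]
width: 14.0
t 11.05 pos [530.8  81.3  86.3] rot [179.9  -0.  128.2] q [-0.27  0.68  0.11  1.96 -0.14  0.5   0.6 ] F [-2.2  1.4  6.4] w 14.0
delta [-38.2  64.4   1.4] [ 0.  -0.  60.2]
tool F [ 2.5 -0.9 -6.4]
74.94149606725409 127.29511694313163
```

```bash
python3 -m jog '0 -1 0 0 0 -0.5 -0.7; 0 -1.5 0 0 0 -0.5 -0.7; 0 -1.5 0 0 0 -0.5 -0.7'; python3 s.py
python3 -m jog '0 -1 0 0 0 0 -0.7; 0 -1.5 0 0 0 0 -0.7; 0 -1.5 0 0 0 0 -0.7'; python3 s.py
```

```text
clock: 11.42
eef_pos: [530.1, 80.7, 86.3]
tool_rot: [3.14, -0.0, 2.246]
force: [-1.5, 2.9, 5.9]
width: 14.2
t 11.43 pos [530.1  80.7  86.3] rot [179.9  -0.  128.7] q [-0.27  0.68  0.1   1.96 -0.14  0.5   0.61] F [-1.5  2.9  5.9] w 14.2
delta [-38.7  65.    1.4] [ 0.1 -0.1 60.7]
tool F [ 3.2  0.7 -5.9]
74.92462822897208 128.02018878046476
clock: 11.8
eef_pos: [530.1, 80.7, 86.3]
tool_rot: [3.138, 0.001, 2.247]
force: [0.8, 5.8, 3.7]
width: 14.1
t 11.8 pos [530.1  80.7  86.3] rot [179.8   0.  128.8] q [-0.27  0.68  0.1   1.97 -0.14  0.5   0.61] F [0.8 5.8 3.7] w 14.1
delta [-38.7  65.    1.6] [ 0.2 -0.1 60.8]
tool F [ 4.   4.2 -3.7]
74.88593179688077 128.04203137848145
```

```bash
python3 -m jog '0 1.5 0 0 0 0 -0.7; 0 2 0 0 0 0 -0.3; 0 2 0 0 0 0 0.3; 0 2 0 0 0 0 0.8; 0 2 -15 0 0 0 1; 0 2 -35 0 0 0 1; 0 2 -55 0 0 0 1; 0 2 -75 0 0 0 1'
python3 -c "
from h import *
goal(584.3,-41.8,102,158)
d=grab('side');c=d['image'][130:300,220:420];save(cv2.resize(c,None,fx=3,fy=3),'side8.png')
W=world(d)
k=np.zeros((420,560),bool);k[170:260,240:290]=1;k&=(W[...,2]>85)&(W[...,2]<118);k&=d['image'].sum(-1)<260
P=W[k];print(len(P),P.mean(0),P.min(0),P.max(0))
d=grab('top');c=d['image'][130:270,220:420];save(cv2.resize(c,None,fx=3,fy=3),'top8.png')
"
```

```text
clock: 12.8
eef_pos: [530.2, 80.1, 162.4]
tool_rot: [3.141, 0.001, 2.247]
force: [0.8, 0.2, -0.9]
width: 85.5
t 12.8 pos [530.2  80.1 162.4] rot [179.9   0.  128.7] q [-0.29  0.56  0.14  1.91 -0.12  0.67  0.59] F [ 0.8  0.2 -0.9] w 85.5
delta [-128.9  -34.1   60.4] [  0.    0.  -29.3]
99 [526.5312353   76.51429877  99.65362618] [519.8716982   70.97508414  85.33628078] [534.15661797  86.56261617 110.1968815 ]
```

View pics/side8.png

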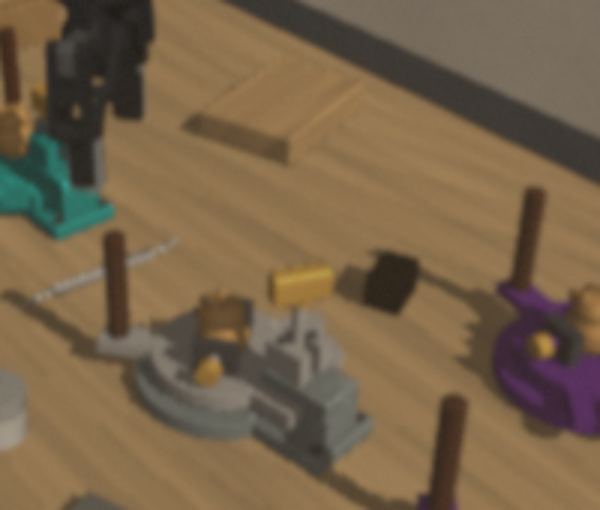

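```bash
python3 -m jog '-12 -3 -5 0 0 -4 1; -32 -8 -5 0 0 -9 1; -54 -14 -5 0 0 -14 1; -76 -20 -5 0 0 -18 1; -98 -26 -5 0 0 -22 1; -115 -30 -5 0 0 -26 1; -127 -33.8 -5 0 0 -29 1; -128.9 -34.1 0 0 0 -29.3 1'
python3 -c "
from h import *
goal(584.8,-42.6,102,158)
d=grab('side');c=d['image'][130:300,220:420];save(cv2.resize(c,None,fx=3,fy=3),'side9.png')
W=world(d);k=np.zeros((420,560),bool);k[200:250,300:345]=1
h=cv2.cvtColor(d['image'],cv2.COLOR_RGB2HSV);k&=(h[...,1]>120)&(W[...,2]>95)&(W[...,2]<135)
P=W[k];print(len(P),P.min(0),P.max(0));t=P[P[:,2]>P[:,2].max()-6];print(cv2.minAreaRect(t[:,:2].astype(np.float32)))"
```

```text
clock: 13.9
eef_pos: [584.2, -42.9, 160.5]
tool_rot: [-3.141, 0.001, 2.756]
force: [-0.0, -0.1, 0.4]
width: 85.4
t 13.9 pos [584.2 -42.9 160.5] rot [-180.     0.   157.9] q [ 0.04  0.62 -0.02  1.77  0.02  0.75  1.19] F [-0.  -0.1  0.4] w 85.4
delta [-0.4  0.6 58.5] [-0.   0.  -0.1]
278 [564.60252    -55.57295727  98.67867465] [602.28234523 -30.6301358  127.09069465]
((584.1973876953125, -43.585784912109375), (14.302190780639648, 38.54924011230469), 64.90009307861328)
```

View pics/side9.png

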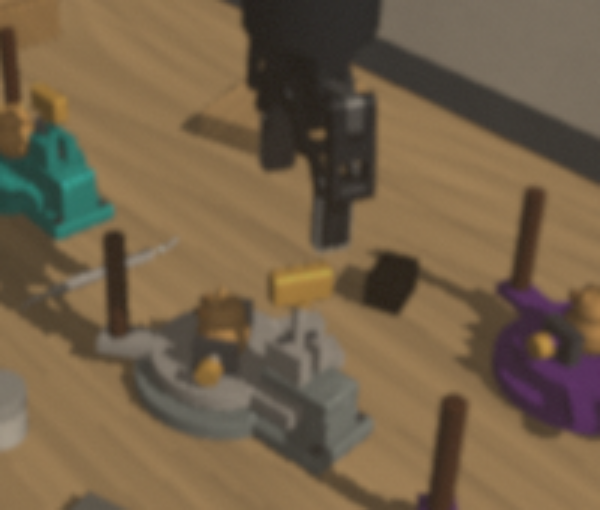

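View pics/top8.png

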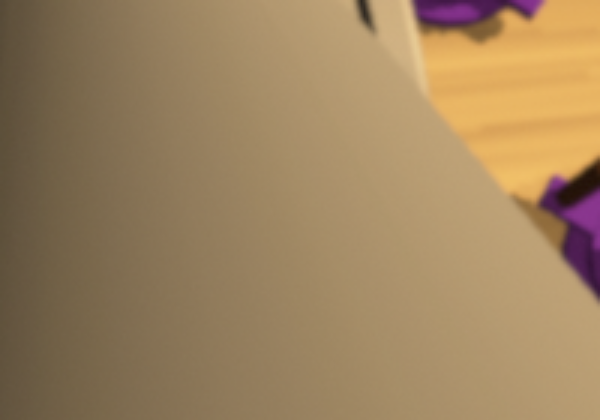

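Jaw is at the second stop and the knob still held out. I descend and grip it.

```bash
python3 -m jog '-0.4 0.4 15 0 0 0 1; -0.4 0.4 32 0 0 0 1; -0.4 0.4 48 0 0 0 1; -0.4 0.4 56 0 0 0 0.5; -0.4 0.4 58.5 0 0 0 0; -0.4 0.4 58.5 0 0 0 -0.5; -0.4 0.4 58.5 0 0 0 -0.8; -0.4 0.4 58.5 0 0 0 -0.8'
python3 -c "
from h import *
goal(584.8,-42.6,102,98)
s=ctrl.read_state();r=R.from_euler('xyz',s['tool_rot']);st=r.inv().apply([584.8,-42.6,102]-s['eef_pos']);st[2]=0
for a in (8,16,24,32,40,48,54,60): print(a,(st-R.from_euler('z',a,degrees=True).apply(st)).round(1))"
```

```text
clock: 14.95
eef_pos: [584.8, -42.0, 102.9]
tool_rot: [-3.141, 0.001, 2.758]
force: [-0.5, -0.1, 4.1]
width: 12.8
t 14.95 pos [584.8 -42.  102.9] rot [-1.80e+02  1.00e-01  1.58e+02] q [ 0.04  0.7  -0.02  1.81  0.03  0.63  1.19] F [-0.5 -0.1  4.1] w 12.8
delta [-0.2 -0.5  0.9] [ 0.   0.1 60. ]
8 [-0.1  0.   0. ]
16 [-0.2  0.   0. ]
24 [-0.2  0.   0. ]
32 [-0.3  0.   0. ]
40 [-0.4 -0.   0. ]
48 [-0.5 -0.   0. ]
54 [-0.5 -0.1  0. ]
60 [-0.6 -0.1  0. ]
```

```bash
python3 -m jog '0 0 -1 0 0 6 -1; -0.2 0 -1.5 0 0 15 -1; -0.2 0 -1.5 0 0 24 -1; -0.3 0 -1.5 0 0 33 -1; -0.4 0 -1.5 0 0 42 -1; -0.5 0 -1.5 0 0 51 -1; -0.6 0 -1.5 0 0 58 -1; -0.6 0 -1.5 0 0 60 -1'
python3 -m jog '0 0 0 0 0 0 -1; 0 0 1.5 0 0 0 -1; 0 0 4 0 0 0 -1; 0 0 6 0 0 0 -1'
python3 s.py
```

```text
clock: 15.95
eef_pos: [585.5, -41.4, 103.2]
tool_rot: [3.141, 0.001, 1.711]
force: [2.4, -0.4, -7.2]
width: 13.0
clock: 16.45
eef_pos: [585.5, -41.5, 97.7]
tool_rot: [3.141, -0.0, 1.712]
force: [2.5, -0.6, -5.5]
width: 12.8
t 16.45 pos [585.5 -41.5  97.7] rot [179.9  -0.   98.1] q [-0.14  0.73  0.27  1.82 -0.3   0.63  0.44] F [ 2.5 -0.6 -5.5] w 12.8
delta [128.7  37.9  12.7] [ 0.  -0.  30.1]
tool F [-1.   2.4  5.5]
63.92114552827424 -81.64247392294631
```

```bash
python3 -m jog '0 0 2.5 0 0 0 -1; 0 0 5 0 0 0 -1; 0 0 7.5 0 0 0 -1; 0 0 9 0 0 0 -1; 0 0 9 0 0 0 -1'
python3 s.py
```

```text
clock: 17.08
eef_pos: [585.4, -41.6, 89.0]
tool_rot: [3.141, -0.0, 1.711]
force: [3.2, 0.2, -2.3]
width: 12.8
t 17.07 pos [585.4 -41.6  89. ] rot [180.   -0.   98.1] q [-0.14  0.74  0.26  1.82 -0.31  0.61  0.45] F [ 3.2  0.2 -2.3] w 12.8
delta [128.7  38.    4. ] [ 0.  -0.  30.1]
tool F [-0.3  3.2  2.3]
63.928276257187505 -81.69504037182666
```

```bash
python3 -m jog '0 0 1 0 0 0 -1; 0 0 1 0 0 0 -0.6; 0 0 1 0 0 0 0; 0 0 1 0 0 0 0.5; 0 0 -15 0 0 0 1; 0 0 -35 0 0 0 1; 0 0 -60 0 0 0 1; 0 0 -80 0 0 0 1'
python3 -c "
from h import *
goal(584.8,-42.6,102,98)
d=grab('side');c=d['image'][130:300,220:420];save(cv2.resize(c,None,fx=3,fy=3),'side10.png')
W=world(d);k=np.zeros((420,560),bool);k[200:250,300:345]=1
h=cv2.cvtColor(d['image'],cv2.COLOR_RGB2HSV);k&=(h[...,1]>120)&(W[...,2]>85)&(W[...,2]<135)
P=W[k];print(len(P),P.min(0),P.max(0));t=P[P[:,2]>P[:,2].max()-6];print(cv2.minAreaRect(t[:,:2].astype(np.float32)))"
```

```text
clock: 18.08
eef_pos: [585.3, -41.8, 170.7]
tool_rot: [3.14, 0.0, 1.711]
force: [0.7, 0.8, 0.4]
width: 85.5
t 18.07 pos [585.3 -41.8 170.7] rot [179.9   0.   98. ] q [-0.17  0.63  0.31  1.77 -0.26  0.78  0.41] F [0.7 0.8 0.4] w 85.5
delta [-0.7 -0.7 68.7] [0.1 0.  0. ]
248 [575.31102054 -63.12304911  88.15434162] [593.30855263 -23.29343288 113.34003272]
((584.3846435546875, -43.13001251220703), (14.331829071044922, 41.072227478027344), 8.75452995300293)
```

View pics/side10.png

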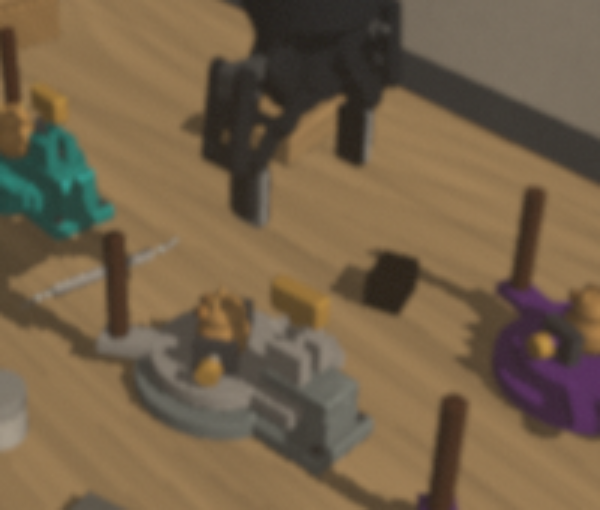

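```bash
python3 - <<'E'
from h import *
a=cv2.cvtColor(cv2.imread('pics/side0.png'),cv2.COLOR_BGR2RGB);b=load('side')['image']
for nm,(u0,v0,u1,v1) in dict(knob=(306,216,334,246),can=(200,250,236,284),stone=(235,290,290,325)).items():
    A=a[v0:v1,u0:u1].astype(int);B=b[v0:v1,u0:u1].astype(int);print(nm,abs(A-B).mean().round(2))
    g=lambda x:cv2.cvtColor(x[v0:v1,u0:u1],cv2.COLOR_RGB2GRAY).astype(np.float32)
    print(cv2.phaseCorrelate(g(a),g(b)))
    if nm=='knob':
        for x in(a,b):
            h=cv2.cvtColor(x,cv2.COLOR_RGB2HSV)[v0:v1,u0:u1];v,u=np.nonzero((h[...,1]>150)&(h[...,2]>110));print(len(u),u.mean(),v.mean(),v.min(),v.max())
E
```

```text
knob 9.5
((-0.29500795026729065, 0.12578812047780197), 0.8580094623565674)
99 15.585858585858587 13.06060606060606 7 22
100 15.62 13.1 7 22
can 6.47
((-0.06656553685106914, 0.10032559818886355), 0.959428670965595)
stone 6.17
((-0.040557362196892655, -0.012495976085340033), 1.0050459914737278)
```

The knob is back at its locked height: its pixel centroid is the same within 0.05 px. Canister and stone are unmoved.

```bash
python3 -c "
from cell import ctrl
print(ctrl.finish_job())"
```

```text
the job is handed in; nothing more can be done
None
```

The grey fixture's jaw now stands at its second stop with the pin home, and I handed the job in at about 18 s of the 54 s allowed.

- **What I did:** I lifted the knob about 18 mm and twisted it about 60° counterclockwise. I let go and confirmed in the picture that it stayed held out. I then swung the jaw by its post until it met the stop: the angle held at 60.2° while the force rose. Last, I regripped the knob, twisted it back and lowered it to the locked height.
- **Last checks:** The knob's position in the side picture matches the locked start to within 0.05 px, and its top is about 113 mm above the table. The canister and stone moved less than 0.15 px. The gripper is open and clear above the fixture.
- **What disagreed:** At the first knob grip the measured TCP was about 2.6 mm off in y, so I allowed for that in the twist. Gripping widths read 1 to 2 mm below the stated sizes. The last top view was blocked by the arm, so the final checks rest on the side camera only.

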